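# Latch a plaque blank into the engraving vice

### The arm

A 6-joint arm with a two-finger parallel gripper is mounted at the origin on the work surface. World frame = base frame: x ahead of the robot, y to its left, z up, the work surface at z = 0. Lengths are in m, angles in rad, forces in N, time in s.
With the tool pointing down it reaches from about 0.25 to 0.725 m from the base axis. Payload 4 kg.
Tool frame: the origin (TCP) lies midway between the tips of the shut fingers; the grasp point (between the pads) lies 19 mm behind it; z points along the fingers, y is the direction in which the jaws open and shut (so a half turn about z gives the same grasp; the last joint's range is limited). The gripper opens to 85 mm and grips with 20 to 120 N. Pads are 22 mm wide; open, the fingers measure 114 mm over their backs; the gripper's body (76 mm by 85 mm) begins 54 mm behind the grasp point. The pads swing forward as they close: fully open they stand 13 mm farther back than shut.
Start: joints at [-1.189, 0.241, 0.005, 1.335, 0, 1.571], TCP at [0.186, -0.464, 0.231] pointing down, gripper open.
Joint ranges: [-2.72, 2.72], [-1.05, 1.87], [-1.09, 1.28], [-1.99, 2.15], [-1.42, 1.44], [-3.14, 3.14]. Speed limits (rad/s): [2.79, 2.79, 3.14, 3.14, 3.14, 3.14].

### API

Orientations are given as a unit quaternion [x, y, z, w].
In Python, from workcell import bot gives the robot as it stands.
- The arm moves only by the shell command python3 -m inch 'ROWS'. ROWS is JSON, a list of rows, each a list of 5 numbers: the shift along the tool's x, y, z scaled (see below), then the turn about the tool's z scaled (see below), then the closure, from 0 (fully open) to 1 (shut). A call has 1 to 10 rows; each row is the pose to reach, as a shift and turn from the pose commanded when the call began, along the tool's axes at that moment; what a row does not reach only later rows make up. The controller multiplies each number of a shift by 100 cm and each number of a turn by 120 degrees. A row lasts 1/8 s, in which the tool goes at most 62.5 mm and 10.7 degrees, less where a joint would pass 70% of its speed; a pose out of reach is approached as far as the arm can. A call with a number of a shift or a turn outside -1 to 1 is refused whole. A call with a gripper value outside its range is refused whole. The fingers move at their own pace and stop on an object; the grip force is fixed at half the most. Time passes only in rows, so rows that repeat a pose let the fingers close. It gives the time, the measured TCP pose, the force and the opening at its end, in the units of the state.
- bot.get_obs(): the state, without advancing time (a new reading comes with each control period).
- bot.camera(name): name is "scene" or "top" or "wrist"; returns the picture (400x640x3 uint8, red, green, blue); there is no depth.
- bot.calibration(name): a dict with "intrinsics" (3x3 intrinsics, pixels), "xyz" and "attitude" of the camera in the world; the wrist camera has in their place "tool_from_camera" (4x4, takes a point from camera to tool coordinates, whose origin is the TCP and whose axes are the flange's). Camera axes: x right, y down, z forward; pixel columns grow to the right and rows downward; lengths in m; the calibration is good to about 2 mm. A picture is of the moment at which its call begins: read the wrist's pose just before it. calibration takes no time and is no camera call.
- bot.job_done(): hands the job in, once; it reports no verdict.
Trained networks look in the newest picture that a camera, given by its name, has taken for a name from the list of things; names that differ only in an ending like _2 or _b are one class to them, and where a whole thing is asked for, a point or a joint stands for the part that bears it (a point fixed in the world has none). Each returns a list of dicts, best first, with "score" (0 to 1); they miss things now and then, are a little off and sometimes report something else, mostly with a low value. They report only what shows in the picture. A call takes as long as a camera call. They do not tell look-alikes from the thing itself.
- bot.masks_of(camera, target): "pixels" (400x640 bool, what is visible of it) and "extent" ([left, top, width, height] as shares, 0 to 1, of the picture: columns of its width, rows of its height, round what is visible of it).
- bot.spot_point(camera, target): "point" ([column, row] as shares, 0 to 1, of the picture: columns of its width, rows of its height: a listed point, or the origin of a listed thing).
The state is a dict: "clock": time; "joint_pos": joint angles; "joint_vel": joint speeds; "tau": joint torques, N m; "eef_pos": TCP position; "tool_rot": TCP orientation; "ft_force": force on the tool from outside, world axes, zero at the start; "ft_torque": the same for the moment, N m; "grip_width": finger opening in m.
Only numpy, scipy, OpenCV 4.12 (cv2) and the standard library are available. Lean on these libraries where they do the work, as an engineer would, in place of code of your own. Each camera call takes 0.05 s, during which the arm holds its last target.

### The job

Lay the oblong wooden plaque flat across the two raised rails of the engraving vice, lengthwise between the fence and the jaw and centred over the rails. Then hook the latch's claw down over the keeper on the jaw, and after that swing the lever over centre until it lies fully down, so that the plaque is left clamped and nothing holds it but the vice. Do not push the other things on the bench about.

Things in the scene. Friction and masses are not known exactly. Their poses are not given: they have to be found in the camera images.
- vice: Fixed engraving vice: dark steel bed 210 x 216 mm, 12 mm thick. Origin on the table top on the bed's mid line, 60 mm in from its end nearest the robot. x: lengthwise from fence and lever to the jaw (roughly away from the robot), y: across, z up. The latch (claw and lever) lies in the plane y = -65 mm, the seat for the plaque at y = +65 mm.
- plaque: Oblong dark wooden plaque blank, 100 (x) x 60 (y) x 20 (z) mm, 0.1 kg, loose, lying flat on the table left or right of the vice. Origin at the centre of its underside, x along its length.
- disc: Round dark wooden blank, 90 mm across, 24 mm high, not needed; leave it. Origin at the centre of its underside.
- seat (a point): Where the centre of the plaque's underside is when clamped, 40 mm above the table, axes as the vice's. Two rails, 8 (x) x 50 (y) mm, tops at 40 mm, are centred 30 mm to either side of it along x. Fence face (top at 58 mm) 50 mm to -x; pad face, jaw open, 64 mm to +x: 14 mm to spare lengthwise. Beside the rails (y) it is free down to the bed.
- pad: Rubber-faced pad 8 x 56 x 18 mm, sprung (1.5 N per mm, up to 10 mm) on the front of the jaw; it presses the plaque against the fence when the jaw is drawn. Its origin coincides with the vice's while the jaw is open; the pad lies at x 89 to 97, y 37 to 93, z 41 to 59 mm from it.
- jaw (a joint): Travel of the sliding jaw towards the fence in m: 0 = open (kept so by a return spring, 3 N and 0.3 N more per mm), about 0.018 with the latch closed.
- keeper (a point): Keeper on the jaw: an upright steel plate 8 mm thick (x), 36 mm wide (y), standing 22 mm above the jaw. This point is the middle of its top edge on the far side (+x, away from the lever), 56 mm above the table; axes as the vice's. Moves with the jaw.
- claw_top (a point): Middle of the upper face of the claw's front plate (40 x 44 mm, 8 mm thick): the place to press, 122 mm from the claw's pivot. The claw is a steel bail: two rods from a pin on the lever, joined by the plate, from whose end a tooth hangs 16 mm below the plate. x points away from the pivot, z out of the face.
- claw_tooth (a point): Lower end of the claw's tooth, middle of its inner face (towards the lever). Hooked: beyond the keeper (+x of keeper) and well below its top edge.
- claw (a joint): Angle of the claw on the lever in rad, growing as it goes down. The pivot is stiff (0.05 N m): the claw stays raised until pressed (about 0.5 N at the plate) and stays down. With the lever as it starts, the tooth comes down some 9 mm or more beyond the keeper and the claw rests on the keeper sloping up by about 0.25 rad.
- lever_pivot (a point): Axis of the lever, along the vice's y, 54 mm above the table, in the latch's mid plane between two cheeks.
- lever_grip (a point): Middle of the lever's cross grip: black bar 18 mm thick, 60 mm long along the vice's y, 98 mm from the pivot. At the start it leans back to the robot, 74 to 56 mm to -x of the pivot, 118 to 134 mm above the table; closed, 95 mm to +x and 78 mm above the table. Its back (top when closed) is clear: push it from behind along its arc, then press down.
- lever (a joint): Lever angle in rad: 0 = fully open, 2.18 = fully down (stop); it turns about the vice's +y, over the top towards the jaw. Starts at 0 to 0.25, stays where left (friction 0.09 N m). Drawing the jaw takes up to about 5 N at the grip; dead centre is some 0.15 to 0.3 rad before the stop, beyond it the lever stays down.
- screwdriver: A screwdriver lying on the table; leave it alone.
- wrench: A wrench lying on the table; leave it alone.
- brush: A brush lying on the table; leave it alone.
- bottle: A white bottle, 60 mm across and 150 mm high, standing on the table; leave it alone.
- mug: A white mug, 84 mm across and 95 mm high, standing on the table; leave it alone.
Mind the look-alikes: they are no part of the job. Leave any blue, purple or turquoise look-alike of the plaque alone.

How it is judged:
By the outcome, as a careful person would: the job done as asked, in the order asked, and still so for the second after the job is handed in, with the robot touching nothing.
It also fails if it takes over 67 s, if anything falls off the work surface, if the arm or the gripper's body presses on something with over 40 N, if the wrist force passes 120 N, or if a joint passes its speed limit or range.

## Working session

There is one attempt and no reset: what is moved stays moved. The work goes in short steps, Python scripts to look and compute and a shell command to move; the robot and the scene stay as the last step left them, time stands still between calls to the robot, and variables do not carry over. Pictures are saved under pics/ and viewed, and the job is handed in when it is done.

```bash
ls; mkdir -p pics; cat > h.py <<'E'
import numpy as np, cv2
from workcell import bot
from scipy.spatial.transform import Rotation as R
def cam(name):
    c=bot.calibration(name); K=np.array(c["intrinsics"])
    if name=="wrist":
        o=bot.get_obs(); T=np.eye(4); T[:3,:3]=R.from_quat(o["tool_rot"]).as_matrix(); T[:3,3]=o["eef_pos"]
        return K,T@np.array(c["tool_from_camera"])
    T=np.eye(4); a=np.array(c["attitude"],float)
    T[:3,:3]=a if a.shape==(3,3) else R.from_quat(a).as_matrix(); T[:3,3]=c["xyz"]; return K,T
def shot(name,fn):
    C=cam(name); im=bot.camera(name); cv2.imwrite("pics/"+fn+".png",im[:,:,::-1]); return im,C
def ray(C,px):
    K,T=C; d=np.linalg.inv(K)@np.array([px[0],px[1],1.]); return T[:3,3],T[:3,:3]@d
def atz(C,px,z):
    o,d=ray(C,px); return o+d*(z-o[2])/d[2]
def tri(L):
    A=np.zeros((3,3));b=np.zeros(3)
    for C,px in L:
        o,d=ray(C,px); d=d/np.linalg.norm(d); P=np.eye(3)-np.outer(d,d); A+=P;b+=P@o
    x=np.linalg.solve(A,b); res=[]
    for C,px in L:
        res.append(proj(C,x)-px)
    return x,np.array(res)
def proj(C,X):
    K,T=C; p=K@(T[:3,:3].T@(np.array(X)-T[:3,3])); return p[:2]/p[2]
E
python3 - <<'E'
from h import *
np.set_printoptions(precision=4,suppress=True)
print(bot.get_obs())
for n in ["scene","top","wrist"]:
    print(n,bot.calibration(n)); shot(n,n+"0")
for n in ["scene","top"]:
    for t in ["vice","plaque","disc","seat","keeper","claw_top","claw_tooth","lever_pivot","lever_grip","pad"]:
        print(n,t,[(np.round(np.array(r["point"])*[640,400],1),round(r["score"],2)) for r in bot.spot_point(n,t)])
print(bot.get_obs()["clock"])
E
```

```text
pics
{'clock': 0.0, 'joint_pos': array([-1.189 ,  0.2414,  0.0037,  1.3352,  0.    ,  1.5708]), 'joint_vel': array([-0.0014,  0.0003,  0.0006,  0.0015, -0.0028,  0.0003]), 'tau': array([ -0.    , -37.2315,  25.2409,   0.0169,   0.    ,   0.    ]), 'eef_pos': array([ 0.1861, -0.4634,  0.2304]), 'tool_rot': array([ 0.9818,  0.1897, -0.0002, -0.001 ]), 'ft_force': array([-0.3262,  0.1519, -0.0101]), 'ft_torque': array([ 0.0068,  0.013 , -0.0212]), 'grip_width': 0.08518388909249937}
scene {'intrinsics': array([[373.2306,   0.    , 317.7773],
       [  0.    , 373.2306, 206.159 ],
       [  0.    ,   0.    ,   1.    ]]), 'xyz': array([ 1.5606, -0.0401,  0.8068]), 'attitude': array([ 0.6277,  0.6146, -0.328 , -0.3475])}
top {'intrinsics': array([[480.9094,   0.    , 325.7219],
       [  0.    , 480.9094, 197.2839],
       [  0.    ,   0.    ,   1.    ]]), 'xyz': array([0.2889, 0.0084, 1.6768]), 'attitude': array([ 0.7068, -0.7051,  0.0428, -0.0378])}
wrist {'intrinsics': array([[302.3657,   0.    , 320.8338],
       [  0.    , 302.3657, 202.9973],
       [  0.    ,   0.    ,   1.    ]]), '
[... 825 characters left out ...]
0.87), (array([296.2, 227.3]), 0.69), (array([434.3, 270.4]), 0.52)]
scene pad []
top vice [(array([327., 181.]), 0.87), (array([426.4, 144.6]), 0.22)]
top plaque [(array([390. , 230.2]), 0.97), (array([431. , 204.2]), 0.92), (array([409.8, 274.4]), 0.9), (array([390.3, 185.3]), 0.64), (array([444.1, 242.6]), 0.62), (array([348.4, 181.3]), 0.42)]
top disc [(array([225.6, 201.2]), 0.78)]
top seat [(array([310. , 170.9]), 0.94)]
top keeper [(array([354.4, 147.9]), 0.6)]
top claw_top [(array([354.7, 150.9]), 0.7)]
top claw_tooth [(array([351. , 140.9]), 0.84)]
top lever_pivot [(array([348., 181.]), 0.6)]
top lever_grip [(array([345.7, 200.8]), 0.97)]
top pad [(array([347.7, 179.9]), 0.54)]
1.15
```

View pics/top0.png

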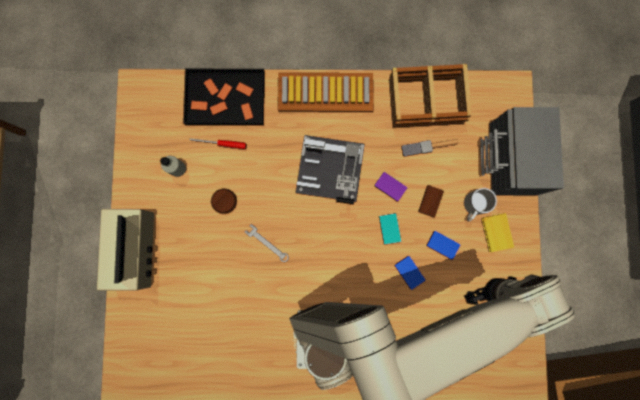

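View pics/scene0.png

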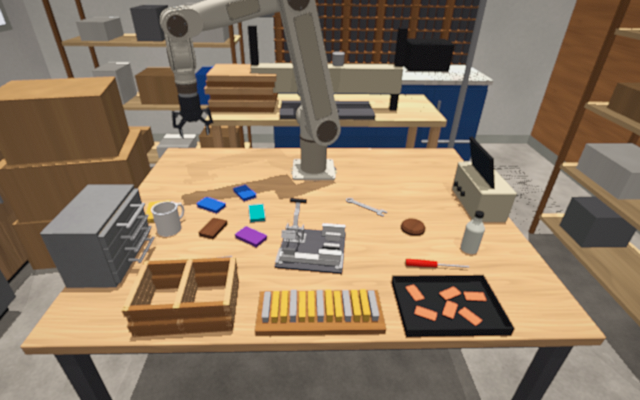

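```bash
python3 - <<'E'
import cv2
a=cv2.imread("pics/top0.png")[100:300,180:480]; cv2.imwrite("pics/top0z.png",cv2.resize(a,(800,533),interpolation=cv2.INTER_CUBIC))
a=cv2.imread("pics/scene0.png")[160:310,190:415]; cv2.imwrite("pics/scene0z.png",cv2.resize(a,(800,533),interpolation=cv2.INTER_CUBIC))
E
```

```text
(no output)
```

View pics/top0z.png

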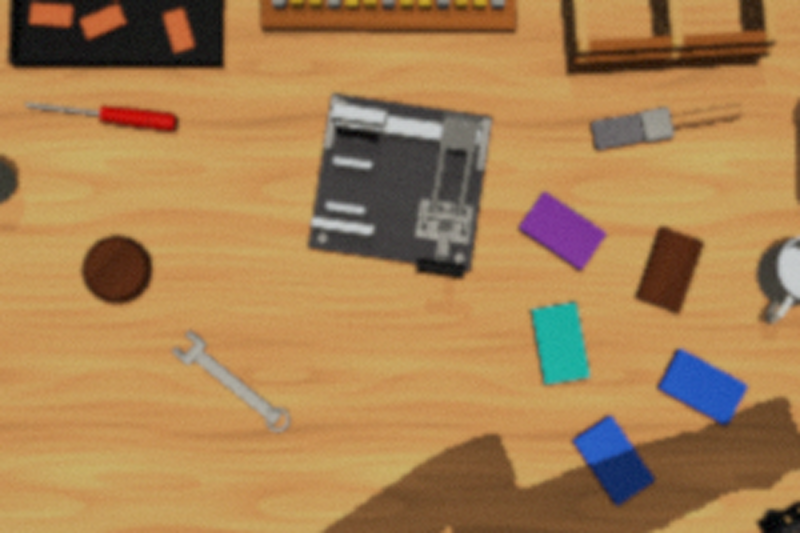

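View pics/scene0z.png

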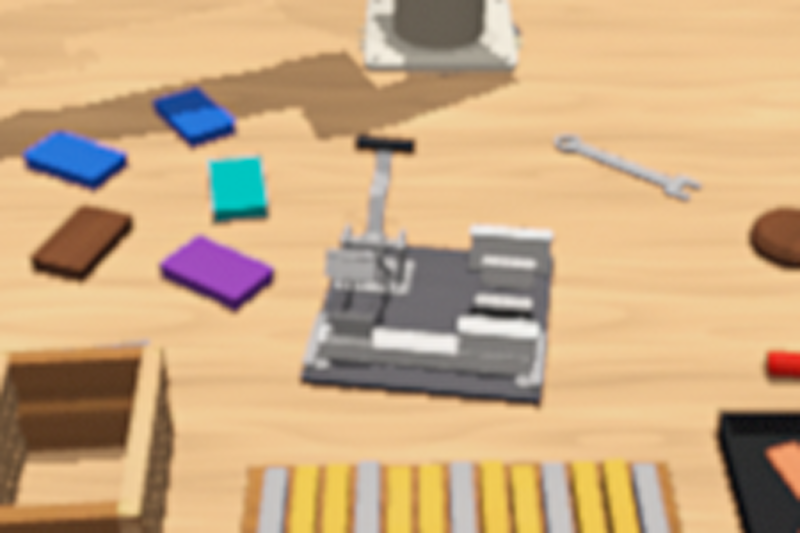

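Top view: the brown plaque is the oblong at about (431,201). Purple, turquoise and blue are look-alikes. The vice is at about (331,170), with the disc left at (224,201). Next come coarse world positions.

```bash
python3 - <<'E'
from h import *
np.set_printoptions(precision=4,suppress=True)
t=cam("top"); s=cam("scene")
for n,a,b in [("keeper",(354.4,147.9),(290.6,249.1)),("lever_pivot",(348,181),(295.2,227.4)),("grip",(345.7,200.8),(299.9,200.9)),("claw_top",(354.7,150.9),(286.8,228)),("seat",(310,170.9),(328.4,238.6)),("vice",(327,181),(308.7,240.2)),("plaque",(431,202),(213.2,228)),("disc",(225.6,201.2),(412.9,226.6))]:
    x,r=tri([(t,a),(s,b)]); print(n,x,r.round(1).tolist())
print("pl z0.02",atz(t,(431.2,201),.02))
bot.camera("top")
m=bot.masks_of("top","plaque")
for q in m:
    ys,xs=np.nonzero(q["pixels"]); c=(xs.mean(),ys.mean())
    P=np.array([atz(t,p,.02)[:2] for p in zip(xs,ys)]); w,v=np.linalg.eigh(np.cov(P.T)); 
    print(round(q["score"],2),c,P.mean(0),np.sqrt(12*w),np.degrees(np.arctan2(v[1,1],v[0,1])))
E
```

```text
keeper [ 0.6459 -0.0941  0.0541] [[-2.0, 0.0], [-2.2, -0.1]]
lever_pivot [ 0.5309 -0.0769  0.054 ] [[-0.5, 0.0], [-0.5, -0.0]]
grip [ 0.4566 -0.0635  0.114 ] [[-1.3, -0.0], [-1.2, -0.1]]
claw_top [ 0.6218 -0.0979  0.1182] [[0.1, -0.0], [0.1, 0.0]]
seat [0.5684 0.0442 0.034 ] [[2.1, 0.1], [2.2, -0.0]]
vice [ 0.538  -0.0183  0.0037] [[3.1, 0.1], [3.1, 0.0]]
plaque [ 0.4649 -0.372   0.0047] [[0.0, -0.0], [0.0, 0.0]]
disc [0.4662 0.3492 0.0073] [[-1.0, -0.2], [-0.9, 0.1]]
pl z0.02 [ 0.4667 -0.3691  0.02  ]
0.91 (np.float64(389.92712550607285), np.float64(186.73886639676113)) [ 0.5163 -0.2264] [0.0621 0.0965] 53.425337142644764
0.83 (np.float64(442.7013487475915), np.float64(244.51252408477842)) [ 0.3165 -0.4052] [0.0607 0.0993] 60.24048117314325
0.82 (np.float64(430.4850746268657), np.float64(200.94776119402985)) [ 0.467  -0.3667] [0.0628 0.1036] 158.5970600811586
0.8 (np.float64(389.2792207792208), np.float64(228.0930735930736)) [ 0.3725 -0.2223] [0.0576 0.0943] -175.0525474436558
0.68 (np.float64(409.608), np.float64(272.484)) [ 0.2213 -0.2897] [0.0577 0.099 ] -140.67324652726282
0.33 (np.float64(322.35693215339234), np.float64(146.56637168141592)) [0.6579 0.0091] [0.0321 0.1453] 82.03550634375681
```

```bash
python3 -m inch '[[0.296,0.015,0.04,0.362,0],[0.296,0.015,0.04,0.362,0],[0.296,0.015,0.04,0.362,0],[0.296,0.015,0.04,0.362,0],[0.296,0.015,0.04,0.362,0],[0.296,0.015,0.04,0.362,0],[0.296,0.015,0.04,0.362,0]]'
cat > plq.py <<'E'
from h import *
import sys
np.set_printoptions(precision=4,suppress=True)
def find(cn,fn,z):
    im,C=shot(cn,fn); hsv=cv2.cvtColor(im,cv2.COLOR_RGB2HSV)
    best=None
    for q in bot.masks_of(cn,"plaque"):
        px=q["pixels"]; h,s,v=[np.median(hsv[...,i][px]) for i in range(3)]
        ys,xs=np.nonzero(px)
        P=np.array([atz(C,p,z)[:2] for p in zip(xs,ys)],np.float32); r=cv2.minAreaRect(P)
        print(round(q["score"],2),(xs.mean().round(),ys.mean().round()),(h,s,v),"ctr",P.mean(0),"rect",r)
    return im,C
E
python3 - <<'E'
from plq import *
find("wrist","w1",.02)
print(bot.get_obs()["eef_pos"],bot.get_obs()["clock"])
E
```

```text
clock: 2.12
eef_pos: [0.4667, -0.3672, 0.1908]
tool_rot: [0.983, -0.186, -0.001, -0.0]
ft_force: [-0.2, -0.4, -0.4]
grip_width: 0.0856
0.97 (np.float64(384.0), np.float64(277.0)) (np.float64(108.0), np.float64(219.0), np.float64(133.0)) ctr [ 0.332  -0.3928] rect ((0.3234325647354126, -0.4055256247520447), (0.1028609573841095, 0.06778918951749802), 61.163265228271484)
0.79 (np.float64(321.0), np.float64(175.0)) (np.float64(11.0), np.float64(185.0), np.float64(44.0)) ctr [ 0.4738 -0.3683] rect ((0.47138822078704834, -0.367296040058136), (0.059733957052230835, 0.10052722692489624), 69.82792663574219)
0.76 (np.float64(249.0), np.float64(293.0)) (np.float64(88.0), np.float64(255.0), np.float64(74.0)) ctr [ 0.3704 -0.2353] rect ((0.3777022659778595, -0.22695305943489075), (0.10317235440015793, 0.06750432401895523), 9.645734786987305)
0.62 (np.float64(183.0), np.float64(180.0)) (np.float64(141.0), np.float64(165.0), np.float64(119.0)) ctr [ 0.523  -0.2303] rect ((0.5222631692886353, -0.2298722267150879), (0.10431582480669022, 0.06381575763225555), 55.236698150634766)
0.59 (np.float64(323.0), np.float64(346.0)) (np.float64(109.0), np.float64(227.0), np.float64(81.0)) ctr [ 0.2645 -0.2892] rect ((0.253840833902359, -0.2901468575000763), (0.07039400935173035, 0.05041968822479248), 33.783023834228516)
[ 0.4654 -0.3682  0.1915] 2.225
```

View pics/w1.png

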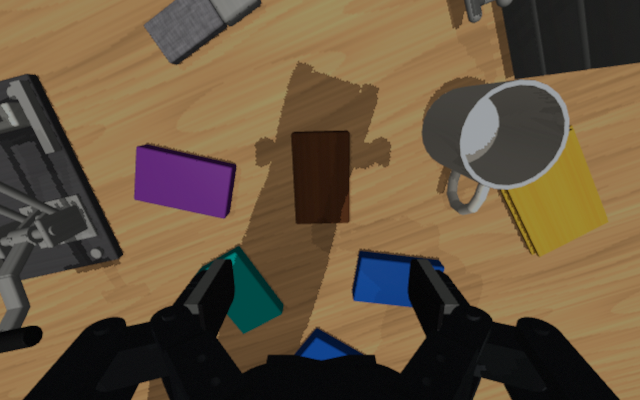

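Wrist view: plaque at (321,177), aligned with the tool to about 1°. Its size comes out at 59.7 x 100.5 mm when assumed at z = 20 mm, so the height agrees. The mug is about 80 mm to the side, which clears the fingers. Descending and gripping.

```bash
python3 -m inch '[[0.003,-0.002,0.06,-0.008,0],[0.003,-0.002,0.12,-0.008,0],[0.003,-0.002,0.165,-0.008,0],[0.003,-0.002,0.189,-0.008,0],[0.003,-0.002,0.189,-0.008,0],[0.003,-0.002,0.189,-0.008,0.5],[0.003,-0.002,0.189,-0.008,0.8],[0.003,-0.002,0.189,-0.008,0.8],[0.003,-0.002,0.189,-0.008,0.8],[0.003,-0.002,0.189,-0.008,0.8]]'
python3 - <<'E'
from h import *
shot("wrist","w2"); print(bot.get_obs())
E
```

```text
clock: 3.48
eef_pos: [0.4714, -0.3684, 0.005]
tool_rot: [0.984, -0.179, 0.002, 0.001]
ft_force: [-1.3, -0.9, 6.1]
grip_width: 0.0586
{'clock': 3.525, 'joint_pos': array([-6.63010141e-01,  6.11250266e-01, -5.24546830e-02,  9.02250408e-01,
       -6.79837684e-04,  2.83857001e+00]), 'joint_vel': array([-0.00244604, -0.00040312,  0.00126333, -0.00103186, -0.00156325,
        0.00025192]), 'tau': array([ 8.64561182e-01, -4.55673015e+01,  1.89620018e+01, -2.91948840e-01,
        2.65041227e-01, -3.75506852e-02]), 'eef_pos': array([ 0.47142017, -0.36841242,  0.0049674 ]), 'tool_rot': array([ 0.98384173, -0.1790237 ,  0.0019857 ,  0.00142523]), 'ft_force': array([-0.63107756, -0.11522344,  6.826044  ]), 'ft_torque': array([ 0.04866426,  0.22992722, -0.02715608]), 'grip_width': 0.058033718515571736}
```

View pics/w2.png

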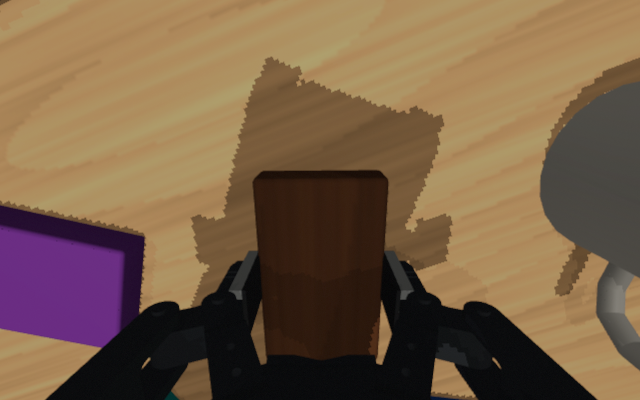

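Gripped at 58 mm, with the plaque between the pads at (321,260). The light Fz means the tips are touching the table. Lifting, then moving to a view over the vice.

```bash
python3 -m inch '[[0,0,-0.04,0,0.8],[0,0,-0.1,0,0.8],[-0.03,-0.05,-0.16,-0.05,0.8],[-0.094,-0.336,-0.298,-0.101,0.8],[-0.094,-0.336,-0.298,-0.101,0.8],[-0.094,-0.336,-0.298,-0.101,0.8],[-0.094,-0.336,-0.298,-0.101,0.8],[-0.094,-0.336,-0.298,-0.101,0.8],[-0.094,-0.336,-0.298,-0.101,0.8],[-0.094,-0.336,-0.298,-0.101,0.8]]'
python3 - <<'E'
from h import *
np.set_printoptions(precision=4,suppress=True)
for k in range(1): im,C=shot("wrist","w3")
import pickle; pickle.dump(C,open("w3.pkl","wb"))
for t in ["vice","seat","keeper","claw_top","claw_tooth","lever_pivot","lever_grip","pad"]:
    print(t,[(np.round(np.array(r["point"])*[640,400],1),round(r["score"],2)) for r in bot.spot_point("wrist",t)])
print(bot.get_obs()["eef_pos"],bot.get_obs()["tool_rot"],bot.get_obs()["clock"])
E
```

```text
clock: 4.78
eef_pos: [0.4978, -0.0473, 0.3015]
tool_rot: [0.998, -0.054, 0.002, -0.011]
ft_force: [0.6, -0.5, -1.0]
grip_width: 0.0583
vice [(array([297.5, 132.5]), 0.78), (array([ 71.7, 209.2]), 0.28)]
seat [(array([238.7, 116. ]), 0.85), (array([345.3, 142. ]), 0.7), (array([321.7, 259.7]), 0.2)]
keeper []
claw_top [(array([243.4, 116. ]), 0.73)]
claw_tooth [(array([353.4,  25.1]), 0.82)]
lever_pivot [(array([340.5, 143.7]), 0.92)]
lever_grip [(array([ 1.5, 67.3]), 0.45)]
pad []
[ 0.497  -0.0481  0.2997] [ 0.9984 -0.0547 -0.0002 -0.0114] 5.225
```

View pics/w3.png

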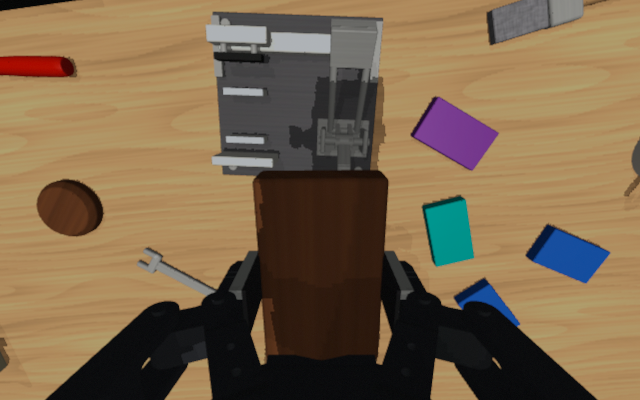

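```bash
python3 - <<'E'
import cv2
a=cv2.imread("pics/w3.png")[0:190,195:400]; cv2.imwrite("pics/w3z.png",cv2.resize(a,None,fx=3.1,fy=3.1,interpolation=cv2.INTER_CUBIC))
a=cv2.imread("pics/top0.png")[125:215,285:375]; cv2.imwrite("pics/top0y.png",cv2.resize(a,None,fx=6.6,fy=6.6,interpolation=cv2.INTER_CUBIC))
E
```

```text
(no output)
```

View pics/w3z.png

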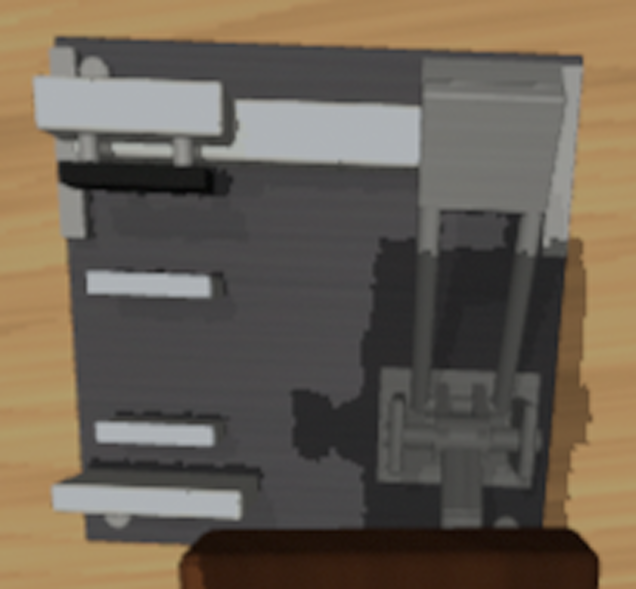

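View pics/top0y.png

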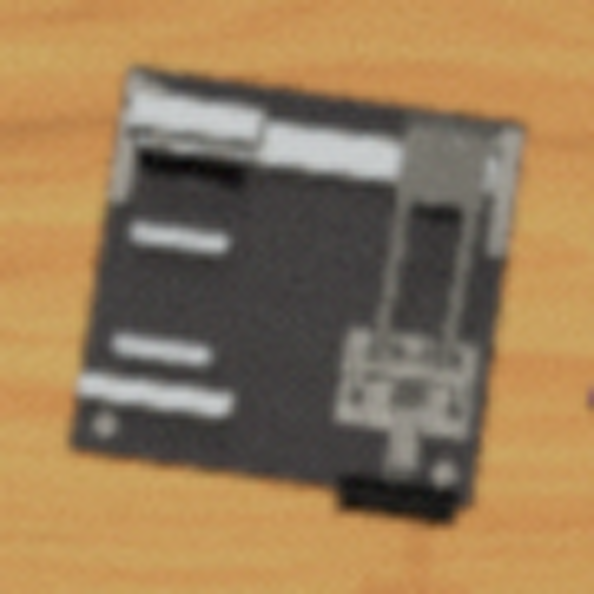

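```bash
cat > fit.py <<'E'
from h import *
import pickle
from scipy.optimize import least_squares
np.set_printoptions(precision=4,suppress=True)
V={'bTL':(150,108,12),'bTR':(150,-108,12),'bBL':(-60,108,12),
'f1':(59,90,40),'f2':(59,40,40),'f3':(51,40,40),'f4':(51,90,40),'n1':(-1,90,40),'n2':(-1,40,40),'n3':(-9,40,40),'n4':(-9,90,40)}
W=dict(bTL=(55,38),bTR=(582,58),bBL=(87,541),f1=(86,270),f2=(210,274),f3=(212,298),f4=(88,293),n1=(95,422),n2=(213,424),n3=(215,445),n4=(97,443))
T=dict(bTL=(130,68),bTR=(523,125),bBL=(73,447),f1=(133,222),f2=(231,235),f3=(229,253),f4=(131,243),n1=(114,335),n2=(213,347),n3=(210,365),n4=(112,355))
cw=pickle.load(open("w3.pkl","rb")); ct=cam("top")
obs=[(cw,k,(np.array(p)+.5)/3.1-.5+[195,0]) for k,p in W.items()],[(ct,k,(np.array(p)+.5)/6.6-.5+[285,125]) for k,p in T.items()]
def wp(q,v):
    c,s=np.cos(q[3]),np.sin(q[3]); v=np.array(v)/1000
    return np.array([q[0]+c*v[0]-s*v[1],q[1]+s*v[0]+c*v[1],q[2]+v[2]])
for name,o,fz in [("wrist",obs[0],0),("wrist z",obs[0],1),("top",obs[1],0),("top z",obs[1],1),("both",obs[0]+obs[1],1)]:
    f=lambda q:np.concatenate([proj(C,wp([q[0],q[1],q[2]*fz,q[3]],V[k]))-p for C,k,p in o])
    r=least_squares(f,[.53,-.02,0,-.14]); print(name,r.x,np.degrees(r.x[3]),"rms",np.sqrt(np.mean(r.fun**2)))
E
python3 fit.py
```

```text
wrist [ 0.5412 -0.0086 -0.0677 -0.146 ] -8.366714438951162 rms 0.600111696384207
wrist z [ 0.5414 -0.0079 -0.0029 -0.1456] -8.342993856277198 rms 0.4942801960707773
top [ 0.5396 -0.0114  0.0084 -0.1425] -8.1631490001021 rms 0.4007965971638451
top z [ 0.5428 -0.0111 -0.0173 -0.1426] -8.172814067933995 rms 0.360082719214625
both [ 0.5412 -0.0086 -0.0018 -0.1453] -8.32278323058004 rms 0.6523882723669326
```

```bash
python3 - <<'E'
from h import *
np.set_printoptions(precision=4,suppress=True)
c=bot.calibration("wrist"); K=np.array(c["intrinsics"]);T=np.array(c["tool_from_camera"]);C=(K,T)
a=cv2.imread("pics/w3.png")[160:270,240:400]; cv2.imwrite("pics/w3p.png",cv2.resize(a,None,fx=5,fy=5,interpolation=cv2.INTER_CUBIC))
for row,z in [(171,.005),(180,-.015)]:
    print(row,atz(C,(255,row),z),atz(C,(387,row),z))
E
```

```text
171 [ 0.0477 -0.0342  0.005 ] [0.0477 0.0315 0.005 ]
180 [ 0.0479 -0.03   -0.015 ] [ 0.0478  0.0273 -0.015 ]
```

View pics/w3p.png

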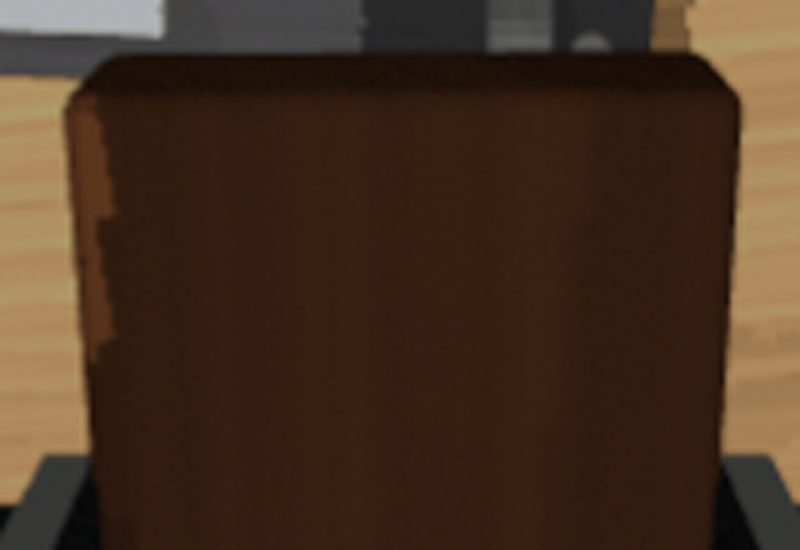

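Wrist view 3: the plaque is aligned in the grip, its centre about 2 mm behind the TCP. The vice fit gives origin (0.541, -0.009) and yaw -8.3°, with rms below 0.7 px across both cameras. Next, hover above the seat.

```bash
python3 -m inch '[[0.04,-0.055,0.02,0.017,0.8],[0.075,-0.107,0.08,0.017,0.8],[0.075,-0.107,0.14,0.017,0.8],[0.075,-0.107,0.14,0.017,0.8],[0.075,-0.107,0.14,0.017,0.8],[0.075,-0.107,0.14,0.017,0.8]]'
python3 - <<'E'
from h import *
np.set_printoptions(precision=4,suppress=True)
im,C=shot("wrist","w4")
import pickle; pickle.dump(C,open("w4.pkl","wb"))
shot("scene","s4")
a=cv2.imread("pics/s4.png")[160:310,190:415]; cv2.imwrite("pics/s4z.png",cv2.resize(a,(800,533),interpolation=cv2.INTER_CUBIC))
o=bot.get_obs();print(o["eef_pos"],o["tool_rot"],o["clock"])
E
```

```text
clock: 5.98
eef_pos: [0.5802, -0.0081, 0.1626]
tool_rot: [0.999, -0.025, -0.001, -0.035]
ft_force: [0.3, 0.1, -1.3]
grip_width: 0.058
[ 0.5809 -0.008   0.164 ] [ 0.9991 -0.0245 -0.     -0.0346] 6.075
```

View pics/w4.png

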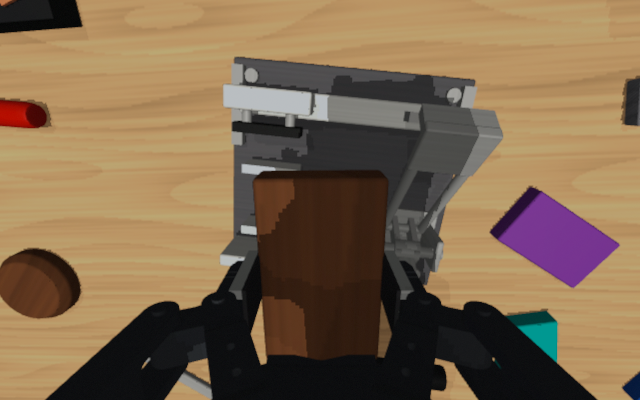

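View pics/s4z.png

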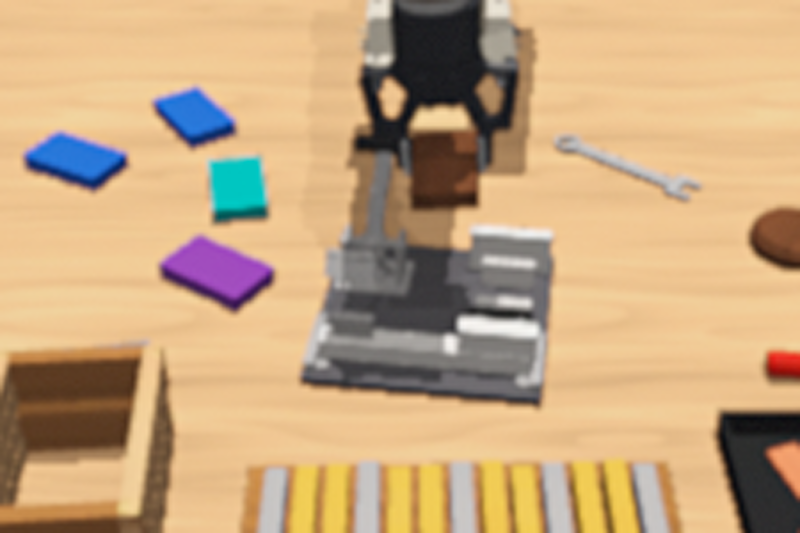

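The wrist joint has hit its limit (j6 ≈ 3.14), so the tool is tilting and falling short. I'll raise it and use the half-turned grasp instead.

```bash
python3 -m inch '[[0,0,-0.06,0,0.8],[0,0,-0.12,-0.1,0.8],[0,0,-0.12,-0.9,0.8],[0,0,-0.12,-0.9,0.8],[0,0,-0.12,-0.9,0.8],[0,0,-0.12,-0.9,0.8],[0,0,-0.12,-0.9,0.8],[0,0,-0.12,-0.9,0.8],[0,0,-0.12,-0.9,0.8],[0,0,-0.12,-0.9,0.8]]'
python3 - <<'E'
from h import *
np.set_printoptions(precision=4,suppress=True)
o=bot.get_obs();print(o["eef_pos"],o["tool_rot"],o["joint_pos"],o["clock"])
r=R.from_quat(o["tool_rot"]).as_matrix();print(r,np.degrees(np.arctan2(r[1,0],r[0,0])))
E
```

```text
clock: 7.32
eef_pos: [0.5806, -0.0169, 0.2849]
tool_rot: [0.68, 0.732, 0.026, -0.022]
ft_force: [0.4, -0.7, -0.7]
grip_width: 0.0583
[ 0.5806 -0.0169  0.2849] [ 0.6804  0.732   0.0264 -0.0221] [-0.0651  0.3942  0.3556  1.5332  0.0688  1.4327] 7.325
[[-0.0731  0.9973  0.0036]
 [ 0.995   0.0727  0.0687]
 [ 0.0682  0.0086 -0.9976]] 94.2022705762616
```

```bash
cat > go.py <<'E'
from h import *
np.set_printoptions(precision=4,suppress=True)
VO=np.array([.5412,-.0093,0]); VY=np.radians(-8.3)
def v2w(v):
    c,s=np.cos(VY),np.sin(VY); v=np.array(v)/1000; return VO+[c*v[0]-s*v[1],s*v[0]+c*v[1],v[2]]
def w2v(p):
    c,s=np.cos(VY),np.sin(VY); d=np.array(p)-VO; return 1000*np.array([c*d[0]+s*d[1],-s*d[0]+c*d[1],d[2]])
def plan(target,off=(0,0,0),yaw=None):
    o=bot.get_obs(); r=R.from_quat(o["tool_rot"]); y=np.arctan2(*r.as_matrix()[[1,0],0])
    turn=0
    if yaw is not None: turn=-(np.radians(yaw)-y); turn=(turn+np.pi)%(2*np.pi)-np.pi
    r2=r*R.from_rotvec([0,0,turn])
    p=np.array(target)-r2.apply(off)
    d=r.inv().apply(p-o["eef_pos"])
    print("now(v)",w2v(o["eef_pos"]).round(1),"yaw",np.degrees(y).round(2),"f",o["ft_force"],"t",o["clock"]," -> rows",d.round(4),"turn",round(turn/np.radians(120),4),"w",o["grip_width"])
E
python3 - <<'E'
from go import *
plan(v2w((31,65,150)),(-.002,0,.005),171.7)
plan(v2w((31,65,43)),(-.002,0,.005),171.7)
E
```

```text
now(v) [ 40.1  -1.8 284.9] yaw 94.2 f [ 0.4008 -0.7066 -0.7484] t 7.325  -> rows [0.0583 0.0024 0.1342] turn -0.6458 w 0.05829096484080747
now(v) [ 40.1  -1.8 284.9] yaw 94.2 f [ 0.4008 -0.7066 -0.7484] t 7.325  -> rows [0.051  0.0015 0.241 ] turn -0.6458 w 0.05829096484080747
```

```bash
python3 -m inch '[[0.058,0.002,0,-0.646,0.8],[0.058,0.002,0,-0.646,0.8],[0.058,0.002,0,-0.646,0.8],[0.058,0.002,0.03,-0.646,0.8],[0.058,0.002,0.07,-0.646,0.8],[0.058,0.002,0.134,-0.646,0.8],[0.058,0.002,0.134,-0.646,0.8],[0.058,0.002,0.134,-0.646,0.8],[0.058,0.002,0.134,-0.646,0.8],[0.058,0.002,0.134,-0.646,0.8]]'
python3 - <<'E'
from go import *
im,C=shot("wrist","w5"); print(C)
plan(v2w((31,65,43)),(-.002,0,.005),171.7)
print(bot.get_obs()["joint_pos"],R.from_quat(bot.get_obs()["tool_rot"]).as_matrix()[:,2])
shot("top","t5")
a=cv2.imread("pics/t5.png")[125:215,285:375]; cv2.imwrite("pics/t5z.png",cv2.resize(a,None,fx=6.6,fy=6.6,interpolation=cv2.INTER_CUBIC))
E
```

```text
clock: 8.57
eef_pos: [0.5791, 0.0503, 0.1544]
tool_rot: [0.076, 0.997, 0.035, -0.001]
ft_force: [0.3, -0.4, -1.2]
grip_width: 0.0585
(array([[302.3657,   0.    , 320.8338],
       [  0.    , 302.3657, 202.9973],
       [  0.    ,   0.    ,   1.    ]]), array([[ 0.1509,  0.9398,  0.3067,  0.5011],
       [ 0.9861, -0.1648,  0.0196,  0.0537],
       [ 0.069 ,  0.2995, -0.9516,  0.2979],
       [ 0.    ,  0.    ,  0.    ,  1.    ]]))
now(v) [ 28.7  64.5 154.1] yaw 171.34 f [-0.1817  0.2599 -1.1986] t 8.625  -> rows [-0.0012 -0.0071  0.1059] turn -0.003 w 0.05842629152837218
[0.0508 0.4375 0.0806 1.2084 0.069  0.2023] [ 0.0019  0.0691 -0.9976]
```

View pics/w5.png

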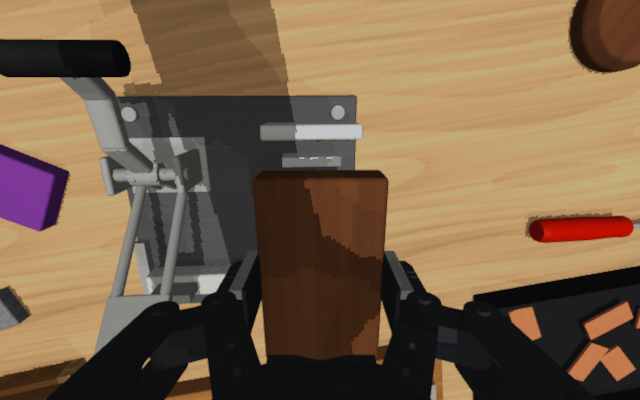

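View pics/t5z.png

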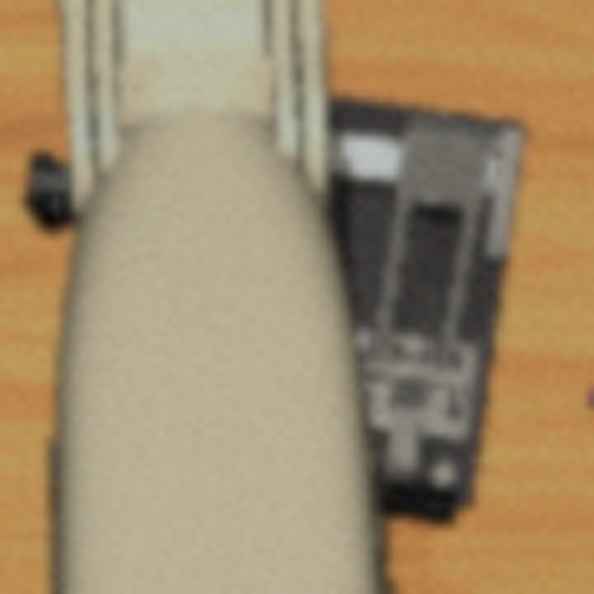

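```bash
python3 - <<'E'
from go import *
K=np.array(bot.calibration("wrist")["intrinsics"]); C=(K,np.array([[ 0.1509,  0.9398,  0.3067,  0.5011],[ 0.9861, -0.1648,  0.0196,  0.0537],[ 0.069 ,  0.2995, -0.9516,  0.2979],[0,0,0,1]]))
for n,v in dict(bBL=(-60,108,12),bBR=(-60,-108,12),n1=(-9,90,40),n2=(-9,40,40),n3=(-1,90,40),fenceface=(-25,65,58),fence37=(-25,37,58),fence93=(-25,93,58),grip=None or (0,0,0)).items():
    print(n,proj(C,v2w(v)).round(1))
a=cv2.imread("pics/w5.png")[85:190,110:370]; cv2.imwrite("pics/w5z.png",cv2.resize(a,None,fx=3,fy=3,interpolation=cv2.INTER_CUBIC))
E
```

```text
bBL [355.9  94.3]
bBR [105.4  95.5]
n1 [339.3 156.1]
n2 [280.7 157.2]
n3 [339.2 165.4]
fenceface [310.6 139.7]
fence37 [274.5 140.2]
fence93 [346.2 139.2]
grip [242.2 160.8]
```

View pics/w5z.png

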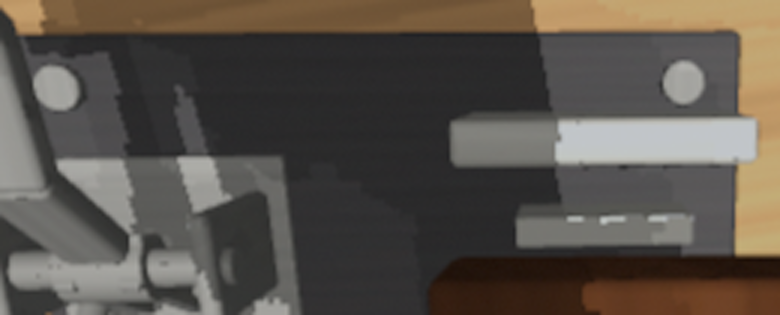

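The model matches the view within about 1.5 px: bed corner (356,96), fence face at row 140, near rail at columns 282–341. Lowering.

```bash
python3 -m inch '[[-0.001,-0.002,0.04,-0.003,0.8],[-0.001,-0.004,0.08,-0.003,0.8],[-0.001,-0.006,0.1,-0.003,0.8],[-0.001,-0.006,0.104,-0.003,0.8],[-0.001,-0.006,0.104,-0.003,0.8],[-0.001,-0.006,0.104,-0.003,0.8]]'
python3 - <<'E'
from go import *
plan(v2w((31,66,42)),(-.002,0,.005),171.7)
shot("wrist","w6");shot("scene","s6")
a=cv2.imread("pics/s6.png")[160:310,190:415]; cv2.imwrite("pics/s6z.png",cv2.resize(a,(800,533),interpolation=cv2.INTER_CUBIC))
E
```

```text
clock: 9.43
eef_pos: [0.5797, 0.0516, 0.0504]
tool_rot: [0.072, 0.997, 0.035, -0.001]
ft_force: [0.9, -0.0, -0.7]
grip_width: 0.0584
now(v) [29.3 65.9 50.4] yaw 171.74 f [ 0.8709 -0.0477 -0.7031] t 9.425  -> rows [ 0.0003 -0.0005  0.0034] turn 0.0003 w 0.0583917364830162
```

View pics/w6.png

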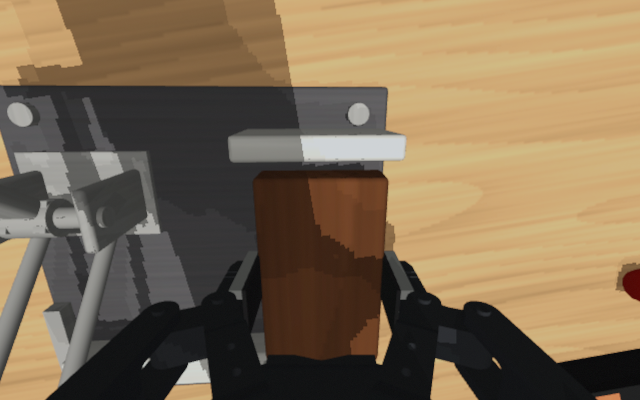

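View pics/s6z.png

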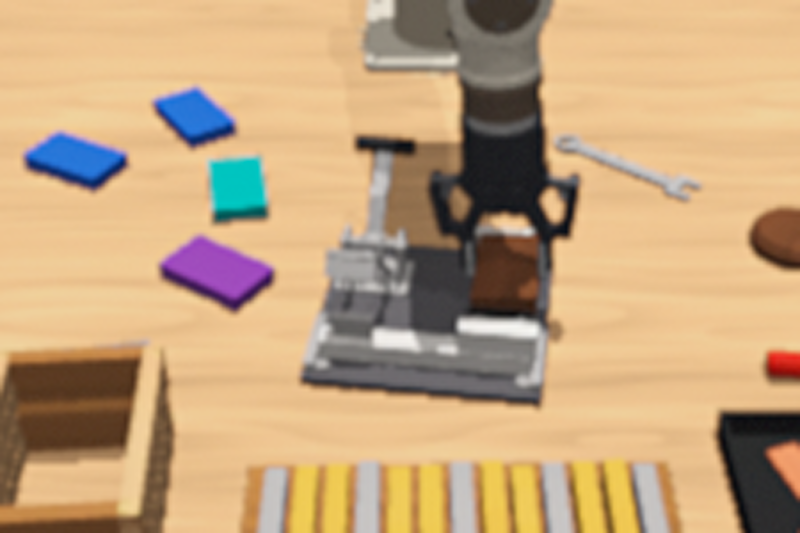

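Gap to the fence at rows 162–171 is about 6 mm, and the plaque is centred on the fence (columns 320 vs 317). Lower the last bit and release.

```bash
python3 -m inch '[[0,0,0.002,0,0.8],[0,0,0.004,0,0.8],[0,0,0.004,0,0.8]]'
python3 -m inch '[[0,0,0,0,0.2],[0,0,0,0,0],[0,0,0,0,0],[0,0,0,0,0]]'
python3 - <<'E'
from go import *
plan(v2w((31,66,42)),(-.002,0,.005),171.7)
shot("wrist","w7")
E
```

```text
clock: 9.9
eef_pos: [0.579, 0.0518, 0.0465]
tool_rot: [0.072, 0.997, 0.034, -0.002]
ft_force: [-3.9, -0.2, 7.6]
grip_width: 0.0583
clock: 10.4
eef_pos: [0.5784, 0.0518, 0.0447]
tool_rot: [0.072, 0.997, 0.034, -0.003]
ft_force: [-0.0, 0.1, -0.1]
grip_width: 0.0855
now(v) [28.  65.9 44.7] yaw 171.74 f [-0.0434  0.1137 -0.1091] t 10.4  -> rows [-0.001  -0.     -0.0024] turn 0.0003 w 0.0854609136039864
```

View pics/w7.png

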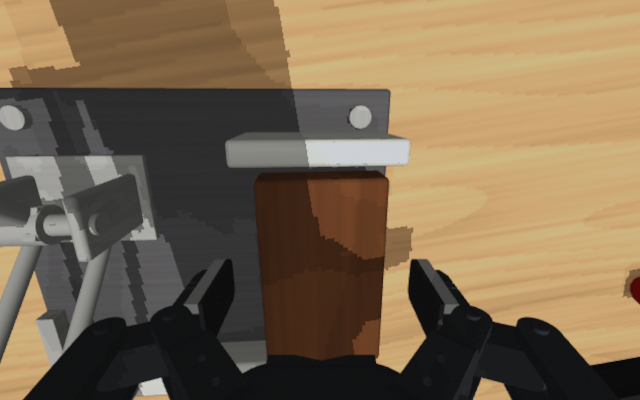

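Released cleanly; the plaque lies on the rails with the fingers clear. Rising straight up, compensating for the tilt, to look over the vice.

```bash
python3 -m inch '[[0,0.003,-0.04,0,0],[0,0.006,-0.08,0,0],[0,0.009,-0.13,0,0],[0,-0.05,-0.19,0,0.5],[0.03,-0.11,-0.24,0,1],[0.05,-0.13,-0.26,0,1],[0.05,-0.13,-0.26,0,1],[0.05,-0.13,-0.26,0,1]]'
python3 - <<'E'
from go import *
import pickle
im,C=shot("wrist","w8"); pickle.dump(C,open("w8.pkl","wb"))
for t in ["keeper","claw_top","claw_tooth","lever_pivot","lever_grip"]:
    print(t,[(np.round(np.array(r["point"])*[640,400],1),round(r["score"],2)) for r in bot.spot_point("wrist",t)])
plan(v2w((31,66,42)),(0,0,0),171.7)
E
```

```text
clock: 11.45
eef_pos: [0.5104, -0.0877, 0.2963]
tool_rot: [0.073, 0.997, 0.035, -0.002]
ft_force: [-0.5, -1.1, -1.0]
grip_width: -0.0
keeper []
claw_top []
claw_tooth []
lever_pivot [(array([322.7, 186.7]), 0.62)]
lever_grip [(array([324.9, 133.7]), 0.57)]
now(v) [-19.4 -80.6 294.5] yaw 171.84 f [ 0.0979 -0.338  -0.3041] t 11.75  -> rows [-0.0539  0.1288  0.2613] turn 0.0012 w -1.912525335021866e-05
```

View pics/w8.png

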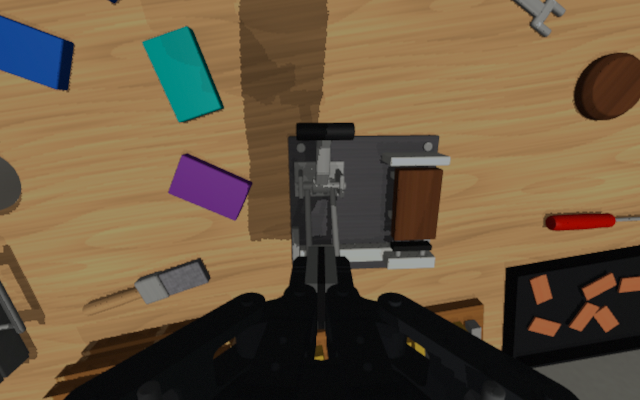

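```bash
python3 - <<'E'
from go import *
import pickle
def onplane(C,px,y=-65):
    o,d=ray(C,px); a=w2v(o); b=w2v(o+d); t=(y-a[1])/(b[1]-a[1]); return a+t*(b-a)
t=cam("top");s=cam("scene");w3=pickle.load(open("w3.pkl","rb"));w8=pickle.load(open("w8.pkl","rb"))
# far-edge of plate & near-edge
for n,L in dict(plate_ctr=[(t,(351.6,150)),(s,(288.4,234.5))],).items():
    x,r=tri(L); print(n,w2v(x),r.round(1).tolist())
# w3 zoom plate: far edge mid (493,80)?, near edge mid (487,210), top corners
z=lambda p:(np.array(p)+.5)/3.1-.5+[195,0]
for n,p in dict(far=(508,65),crease=(493,92),near=(488,210)).items():
    print(n,z(p),[w2v(atz(w3,z(p),h/1000.)).round(1) for h in (90,110,130,150)])
print("grip w8",[w2v(atz(w8,(325.5,131),h/1000.)).round(1) for h in (110,120,130)])
for nm,C in (("top",t),("scene",s),("w3",w3)):
    print(nm,[proj(C,v2w((x,-65,zz))).round(1).tolist() for x,zz in ((0,54),(-74,118),(115,56))])
a=cv2.imread("pics/scene0.png")[195:275,270:350]; cv2.imwrite("pics/s0v.png",cv2.resize(a,None,fx=7,fy=7,interpolation=cv2.INTER_CUBIC))
E
```

```text
plate_ctr [ 98.8067 -68.2201  98.3006] [[0.7, -0.0], [0.7, 0.0]]
far [358.5323  20.629 ] [array([126.4, -70.5,  90. ]), array([121.6, -68.9, 110. ]), array([116.8, -67.3, 130. ]), array([111.9, -65.8, 150. ])]
crease [353.6935  29.3387] [array([118.3, -66.1,  90. ]), array([113.9, -64.7, 110. ]), array([109.6, -63.4, 130. ]), array([105.2, -62.1, 150. ])]
near [352.0806  67.4032] [array([ 82. , -66.9,  90. ]), array([ 79.7, -65.5, 110. ]), array([ 77.3, -64.2, 130. ]), array([ 75. , -62.8, 150. ])]
grip w8 [array([-73.2, -62.6, 110. ]), array([-73.9, -63.5, 120. ]), array([-74.6, -64.3, 130. ])]
top [[346.5, 180.7], [344.3, 200.0], [351.3, 147.9]]
scene [[295.6, 227.5], [298.8, 200.2], [289.6, 248.4]]
w3 [[344.0, 141.0], [342.9, 212.6], [350.2, 39.7]]
```

View pics/s0v.png

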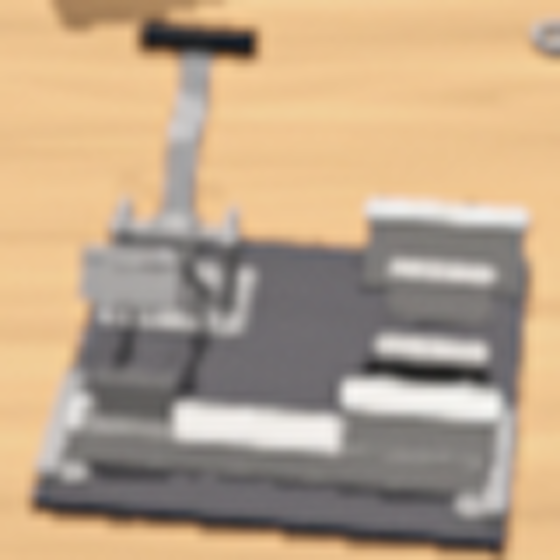

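```bash
python3 - <<'E'
from go import *
import pickle
from scipy.optimize import least_squares
t=cam("top");s=cam("scene");w3=pickle.load(open("w3.pkl","rb"))
z=lambda p:(np.array(p)+.5)/3.1-.5+[195,0]
for sc in ((290.5,230.3),(290.5,231.5)):
    x,r=tri([(w3,z((493,92))),(s,sc)]); print("crease",w2v(x),r.round(1).tolist())
# model: claw pivot (px,pz), angle a: near edge r=102, far r=142, end face bottom r=142,-24
z_=lambda q,r,h:(q[0]+r*np.cos(q[2])-h*np.sin(q[2]),-65,q[1]+r*np.sin(q[2])+h*np.cos(q[2]))
obs=[(w3,z((493,92))[1],142,0),(w3,z((488,210))[1],102,0),(w3,z((493,62))[1],142,-24),(s,230.7,142,0),(s,238.2,142,-24)]
f=lambda q:[proj(C,v2w(z_(q,r,h)))[1]-row for C,row,r,h in obs]
r=least_squares(f,[-25,70,.3]);print(r.x,np.round(r.fun,1)); print("claw_top",z_(r.x,122,0),"tooth",z_(r.x,134,-24))
E
python3 - <<'E'
import cv2
a=cv2.imread("pics/w8.png")[110:290,270:460]; cv2.imwrite("pics/w8z.png",cv2.resize(a,None,fx=3.3,fy=3.3,interpolation=cv2.INTER_CUBIC))
E
```

```text
crease [110.6472 -62.5175 124.1372] [[-1.4, 0.2], [-0.4, -0.0]]
crease [111.4864 -62.6219 120.1959] [[-1.5, 0.2], [-0.5, -0.0]]
[-3.6738 38.6502  0.6253] [-0.1  2.  -1.6  0.3  0.6]
claw_top (np.float64(95.2397232258173), -65, np.float64(110.0653077936029)) tooth (np.float64(119.01779023822576), -65, np.float64(97.63134104306775))
```

View pics/w8z.png

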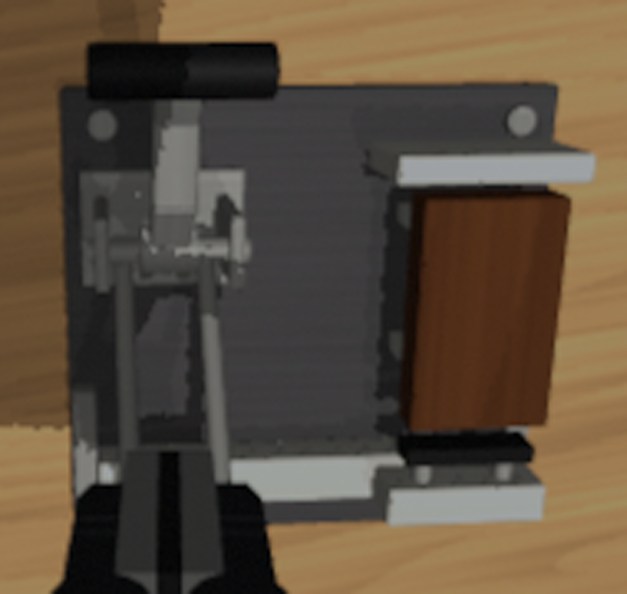

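```bash
python3 - <<'E'
from go import *
plan(v2w((100,-65,145)),(0,0,0),171.7)
plan(v2w((100,-65,60)),(0,0,0),171.7)
E
```

```text
now(v) [-19.4 -80.6 294.5] yaw 171.84 f [ 0.0979 -0.338  -0.3041] t 11.75  -> rows [-0.1213  0.0051  0.1487] turn 0.0012 w -1.912525335021866e-05
now(v) [-19.4 -80.6 294.5] yaw 171.84 f [ 0.0979 -0.338  -0.3041] t 11.75  -> rows [-0.1223 -0.0008  0.2335] turn 0.0012 w -1.912525335021866e-05
```

```bash
python3 -m inch '[[-0.06,0.002,0.03,0,1],[-0.121,0.005,0.08,0,1],[-0.121,0.005,0.14,0,1],[-0.121,0.005,0.149,0,1],[-0.121,0.005,0.149,0,1]]'
python3 - <<'E'
from go import *
shot("scene","s9")
a=cv2.imread("pics/s9.png")[160:310,190:415]; cv2.imwrite("pics/s9z.png",cv2.resize(a,(800,533),interpolation=cv2.INTER_CUBIC))
plan(v2w((100,-65,60)),(0,0,0),171.7)
E
```

```text
clock: 12.38
eef_pos: [0.6291, -0.0882, 0.1425]
tool_rot: [0.072, 0.997, 0.035, -0.006]
ft_force: [-0.1, -0.1, 0.7]
grip_width: -0.0003
now(v) [ 99.6 -65.6 145.1] yaw 171.8 f [-1.0447 -0.9099  2.0977] t 12.425  -> rows [-0.0015 -0.0052  0.0849] turn 0.0009 w -0.0002862336909536178
```

View pics/s9z.png

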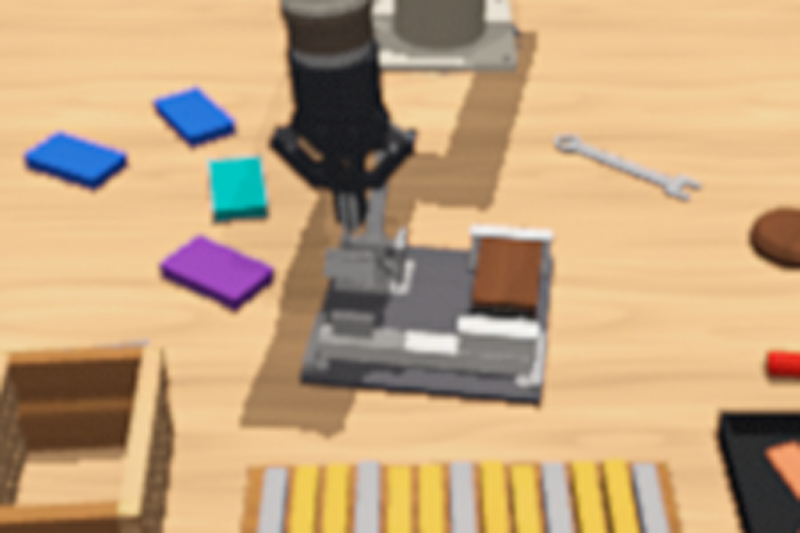

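The fingertip is right above the plate, at about (345,235) in the zoom, and the plaque lies flat. Pressing down.

```bash
python3 -m inch '[[-0.001,-0.001,0.02,0,1],[-0.001,-0.002,0.035,0,1],[-0.001,-0.003,0.05,0,1],[-0.001,-0.004,0.065,0,1],[-0.001,-0.005,0.075,0,1],[-0.001,-0.005,0.079,0,1],[-0.001,-0.005,0.079,0,1]]'
python3 - <<'E'
from go import *
plan(v2w((100,-65,60)),(0,0,0),171.7)
E
```

```text
clock: 13.3
eef_pos: [0.631, -0.0891, 0.067]
tool_rot: [0.072, 0.997, 0.035, -0.003]
ft_force: [-0.2, -0.3, 0.7]
grip_width: 0.0002
now(v) [100.3 -66.   67. ] yaw 171.74 f [-0.2194 -0.3136  0.652 ] t 13.3  -> rows [0.0003 0.0005 0.007 ] turn 0.0003 w 0.00019682210772416906
```

```bash
python3 -m inch '[[0,0,0.004,0,1],[0,0,0.008,0,1],[0,0,0.008,0,1]]'
python3 - <<'E'
from go import *
plan(v2w((100,-65,60)),(0,0,0),171.7)
shot("scene","s10")
a=cv2.imread("pics/s10.png")[195:275,260:350]; cv2.imwrite("pics/s10z.png",cv2.resize(a,None,fx=7,fy=7,interpolation=cv2.INTER_CUBIC))
E
```

```text
clock: 13.68
eef_pos: [0.6323, -0.089, 0.0634]
tool_rot: [0.072, 0.997, 0.034, -0.0]
ft_force: [-4.7, -0.6, 15.2]
grip_width: -0.0001
now(v) [101.7 -65.7  63.4] yaw 171.72 f [-4.7155 -0.5718 15.1818] t 13.675  -> rows [0.0017 0.0005 0.0034] turn 0.0002 w -0.00013237346972683523
```

View pics/s10z.png

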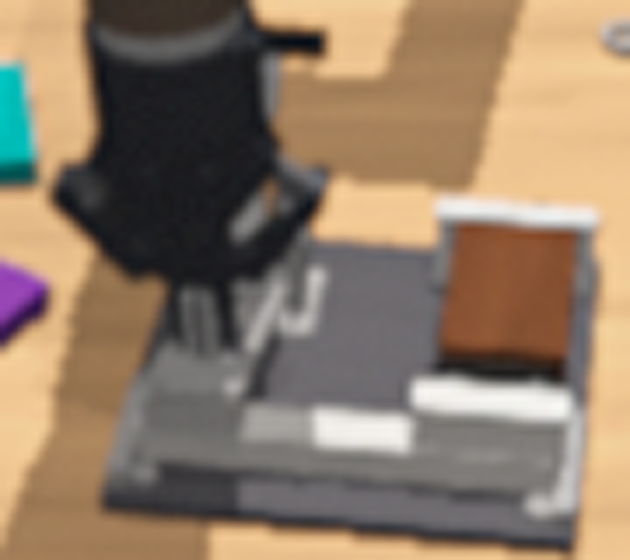

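15 N at z = 63 mm: the claw plate is resting on the keeper, as expected. Retreating up and moving behind the lever.

```bash
python3 -m inch '[[0,0.003,-0.04,0,1],[0,0.006,-0.09,0,1],[0.02,0.01,-0.14,0,1],[0.1,0.01,-0.15,0,1],[0.17,0.01,-0.15,0,1],[0.212,0.01,-0.15,0,1],[0.212,0.01,-0.15,0,1],[0.212,0.01,-0.15,0,1]]'
python3 - <<'E'
from go import *
import pickle
im,C=shot("wrist","w11"); pickle.dump(C,open("w11.pkl","wb"))
shot("scene","s11")
a=cv2.imread("pics/s11.png")[195:275,260:350]; cv2.imwrite("pics/s11z.png",cv2.resize(a,None,fx=7,fy=7,interpolation=cv2.INTER_CUBIC))
plan(v2w((-108,-65,105)),(0,0,0),171.7)
for t in ["keeper","claw_top","claw_tooth","lever_pivot","lever_grip"]:
    print(t,[(np.round(np.array(r["point"])*[640,400],1),round(r["score"],2)) for r in bot.spot_point("scene",t)])
    print(t,[(np.round(np.array(r["point"])*[640,400],1),round(r["score"],2)) for r in bot.spot_point("wrist",t)])
E
```

```text
clock: 14.72
eef_pos: [0.4233, -0.0586, 0.2126]
tool_rot: [0.072, 0.997, 0.034, -0.001]
ft_force: [-0.2, -0.0, 0.6]
grip_width: 0.0002
now(v) [-108.3  -65.9  212.3] yaw 171.74 f [ 0.2983 -0.4112  0.5099] t 14.825  -> rows [-0.0011 -0.0065  0.1071] turn 0.0004 w 9.821101213882067e-05
keeper []
keeper [(array([312.7, 366.8]), 0.8)]
claw_top [(array([288.2, 247.4]), 0.76)]
claw_top []
claw_tooth [(array([286.4, 257.6]), 0.82)]
claw_tooth []
lever_pivot [(array([296.3, 229. ]), 0.78)]
lever_pivot []
lever_grip [(array([298.7, 202.9]), 0.76)]
lever_grip [(array([316.6, 248.5]), 0.58), (array([313.2, 366.3]), 0.5)]
```

View pics/w11.png

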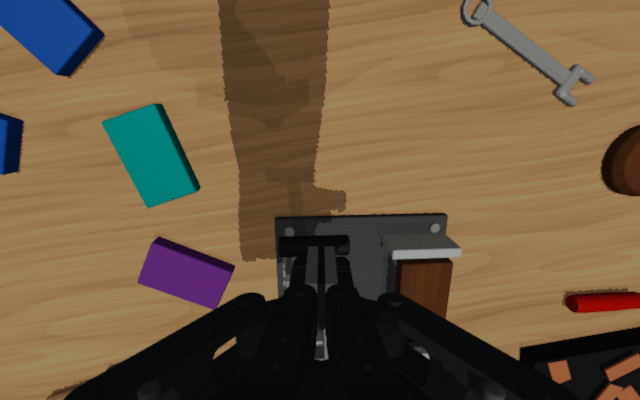

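View pics/s11z.png

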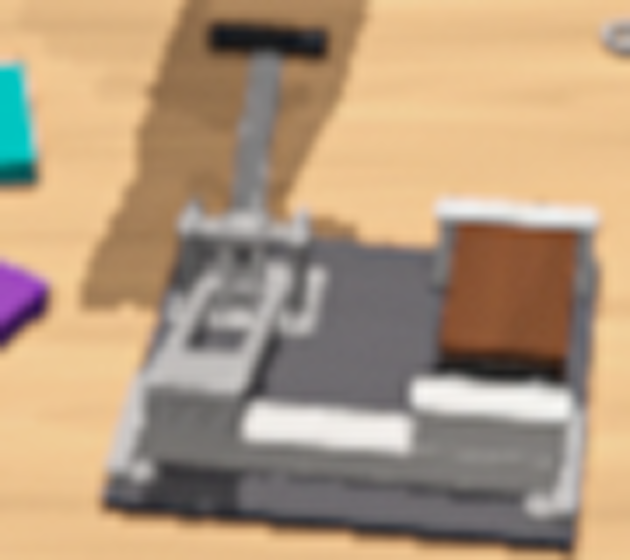

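```bash
python3 - <<'E'
from go import *
import pickle
w=pickle.load(open("w11.pkl","rb")); s=cam("scene");w8=pickle.load(open("w8.pkl","rb"))
print([w2v(atz(w,(313.5,246),h)).round(1) for h in (.11,.118,.126)])
x,r=tri([(w,(313.5,246)),(s,(260+268/7,195+40/7))]); print(w2v(x),r.round(1).tolist())
for n,p in dict(tooth=(286.4,257.6),top=(288.2,247.4)).items(): print(n,[w2v(atz(s,p,h)).round(1) for h in (.04,.05,.06,.07)])
E
```

```text
[array([-69.1, -63.9, 110. ]), array([-73. , -64.2, 118. ]), array([-76.8, -64.6, 126. ])]
[-72.2379 -65.381  116.8404] [[-1.4, 0.2], [0.3, 0.0]]
tooth [array([141.1, -70.8,  40. ]), array([152.5, -68.3,  50. ]), array([163.9, -65.9,  60. ]), array([175.2, -63.4,  70. ])]
top [array([ 91.3, -74.2,  40. ]), array([103.3, -71.8,  50. ]), array([115.3, -69.3,  60. ]), array([127.3, -66.8,  70. ])]
```

Claw down over the keeper (scene zoom, plate at (200,365)). The grip measures (-73,-65,117) mm in the vice frame, 97 mm from the pivot, so the lever is still at about 0. Going behind the grip.

```bash
python3 -m inch '[[0,-0.003,0.05,0,1],[0,-0.005,0.09,0,1],[0,-0.006,0.107,0,1],[0,-0.006,0.107,0,1]]'
cat > arc.py <<'E'
from go import *
def arc(phis,end=None,dxs=None):
    o=bot.get_obs(); r=R.from_quat(o["tool_rot"])
    print("now",w2v(o["eef_pos"]).round(1),o["ft_force"],o["clock"])
    for p in phis:
        a=np.radians(p); B=np.array([98*np.sin(a),54+98*np.cos(a)])
        dx=np.interp(p,[-50,20,35,45,80],[-19,-19,-16,-11,-9]); dz=np.interp(p,[-50,-10,20,35,45,80],[-12,-10,-2,4,8,8])
        d=r.inv().apply(v2w((B[0]+dx,-65,B[1]+dz))-o["eef_pos"]); print(p,(B+[dx,dz]).round(1),d.round(3).tolist())
E
python3 -c "
from arc import *
arc([-48,-40,-30,-20,-10,0,10,20])"
```

```text
clock: 15.82
eef_pos: [0.4205, -0.0568, 0.1033]
tool_rot: [0.072, 0.997, 0.035, -0.004]
ft_force: [0.7, 0.4, 0.4]
grip_width: -0.0001
now [-112.6  -64.4  103.3] [0.7449 0.3983 0.3599] 15.825
-48 [-91.8 107.7] [-0.021, -0.0, -0.005]
-40 [-82.  117.6] [-0.03, 0.0, -0.015]
-30 [-68.  127.9] [-0.044, 0.001, -0.025]
-20 [-52.5 135.6] [-0.06, 0.002, -0.033]
-10 [-36.  140.5] [-0.076, 0.002, -0.038]
0 [-19.  144.7] [-0.093, 0.002, -0.043]
10 [ -2.  145.8] [-0.11, 0.002, -0.044]
20 [ 14.5 144.1] [-0.127, 0.002, -0.042]
```

```bash
python3 -m inch '[[-0.021,0,-0.005,0,1],[-0.03,0,-0.015,0,1],[-0.044,0.001,-0.025,0,1],[-0.06,0.002,-0.033,0,1],[-0.076,0.002,-0.038,0,1],[-0.093,0.002,-0.043,0,1],[-0.11,0.002,-0.044,0,1],[-0.11,0.002,-0.044,0,1]]'
python3 - <<'E'
from go import *
shot("wrist","w12");shot("scene","s12")
a=cv2.imread("pics/s12.png")[175:275,240:350]; cv2.imwrite("pics/s12z.png",cv2.resize(a,None,fx=6,fy=6,interpolation=cv2.INTER_CUBIC))
from arc import *
arc([10,20,30,40,50,60,70,76])
E
```

```text
clock: 16.82
eef_pos: [0.5321, -0.0741, 0.1483]
tool_rot: [0.072, 0.997, 0.034, -0.002]
ft_force: [-0.5, 0.2, -0.5]
grip_width: 0.0001
now [ -0.5 -65.5 148.2] [ 0.4285 -0.1133  0.2478] 16.925
10 [ -2.  145.8] [0.001, 0.0, 0.002]
20 [ 14.5 144.1] [-0.015, 0.0, 0.004]
30 [ 32.  140.9] [-0.033, -0.0, 0.007]
40 [ 49.5 135.1] [-0.05, -0.0, 0.013]
50 [ 64.4 125. ] [-0.065, -0.001, 0.023]
60 [ 74.7 111. ] [-0.076, -0.002, 0.036]
70 [82.5 95.5] [-0.083, -0.003, 0.052]
76 [85.9 85.7] [-0.087, -0.004, 0.062]
```

View pics/s12z.png

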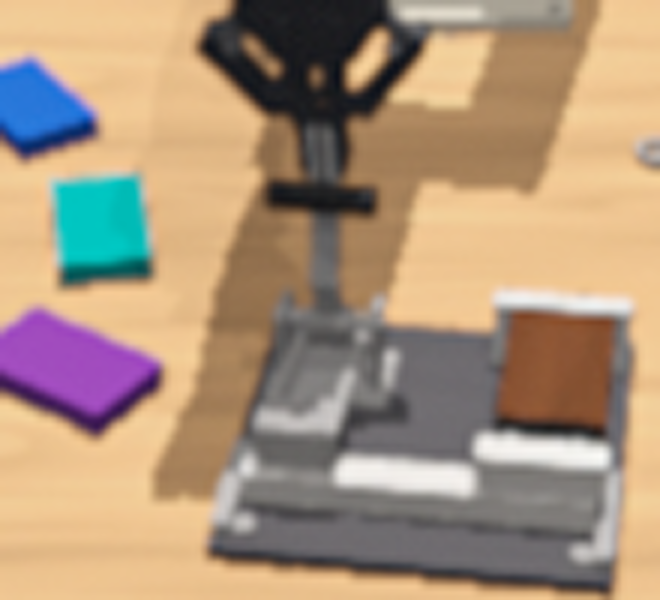

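View pics/w12.png

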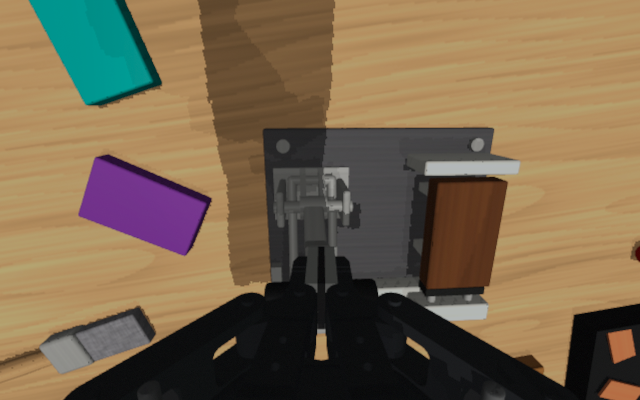

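The lever is at about +10°. The pad now touches the plaque's end (row 290), so the jaw is being drawn and the hook is holding. Continuing the arc over the top and down.

```bash
python3 -m inch '[[-0.015,0,0.004,0,1],[-0.033,0,0.007,0,1],[-0.05,0,0.013,0,1],[-0.058,0,0.018,0,1],[-0.065,-0.001,0.024,0,1],[-0.071,-0.001,0.032,0,1],[-0.076,-0.002,0.038,0,1],[-0.076,-0.002,0.038,0,1]]'
python3 - <<'E'
from go import *
shot("wrist","w13");shot("scene","s13")
a=cv2.imread("pics/s13.png")[175:275,240:350]; cv2.imwrite("pics/s13z.png",cv2.resize(a,None,fx=6,fy=6,interpolation=cv2.INTER_CUBIC))
from arc import *
arc([60,70,76])
E
```

```text
clock: 17.92
eef_pos: [0.606, -0.0843, 0.108]
tool_rot: [0.072, 0.997, 0.034, -0.003]
ft_force: [-0.3, -0.2, 0.8]
grip_width: 0.0003
now [ 74.8 -64.8 108.5] [ 0.3231 -0.1278 -0.173 ] 18.025
60 [ 74.7 111. ] [0.0, 0.0, -0.002]
70 [82.5 95.5] [-0.008, -0.001, 0.013]
76 [85.9 85.7] [-0.011, -0.002, 0.023]
```

View pics/s13z.png

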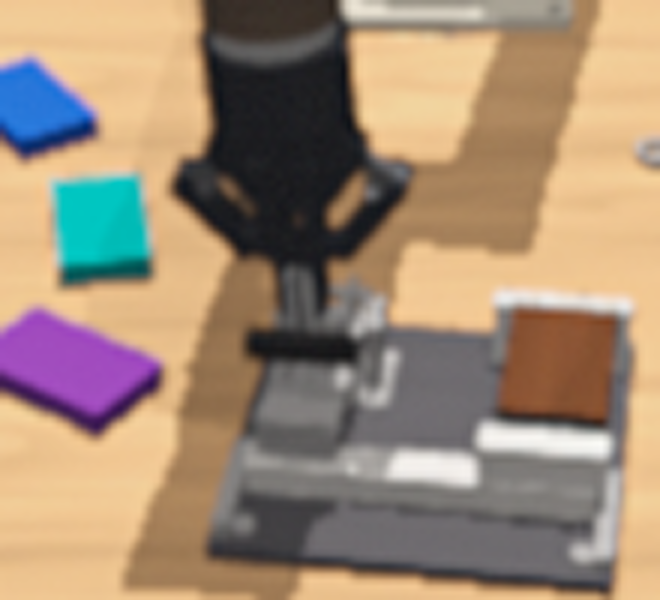

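```bash
python3 -m inch '[[-0.005,-0.001,0.008,0,1],[-0.008,-0.001,0.014,0,1],[-0.01,-0.002,0.019,0,1],[-0.011,-0.002,0.024,0,1],[-0.011,-0.002,0.027,0,1],[-0.011,-0.002,0.027,0,1]]'
python3 - <<'E'
from arc import *
arc([76])
E
```

```text
clock: 18.77
eef_pos: [0.6165, -0.0864, 0.0858]
tool_rot: [0.072, 0.997, 0.034, -0.001]
ft_force: [-9.5, 0.3, 21.0]
grip_width: 0.0
now [ 85.7 -65.4  85.8] [-9.532   0.2825 21.0413] 18.775
76 [85.9 85.7] [-0.0, 0.0, 0.0]
```

21 N at z = 86 mm, which is the top of the closed grip (78 + 9): the lever is at its stop. Retreating to check.

```bash
python3 -m inch '[[0,0.001,-0.02,0,1],[0,0.005,-0.08,0,1],[0,0.01,-0.14,0,1],[0.08,0.01,-0.2,0,1],[0.15,0.01,-0.2,0,1],[0.2,0.01,-0.2,0,1],[0.2,0.01,-0.2,0,1],[0.2,0.01,-0.2,0,1]]'
python3 - <<'E'
from go import *
import pickle
im,C=shot("wrist","w14");pickle.dump(C,open("w14.pkl","wb"));shot("scene","s14")
a=cv2.imread("pics/s14.png")[190:275,255:350]; cv2.imwrite("pics/s14z.png",cv2.resize(a,None,fx=7,fy=7,interpolation=cv2.INTER_CUBIC))
for t in ["keeper","claw_top","claw_tooth","lever_grip"]:
    print(t,[(np.round(np.array(r["point"])*[640,400],1),round(r["score"],2)) for r in bot.spot_point("scene",t)])
plan(v2w((0,0,0)))
E
```

```text
clock: 19.77
eef_pos: [0.4187, -0.061, 0.2844]
tool_rot: [0.072, 0.997, 0.034, -0.002]
ft_force: [0.2, 0.4, 0.3]
grip_width: 0.0004
keeper [(array([289.8, 245.1]), 0.61), (array([410.8, 228. ]), 0.54)]
claw_top [(array([434.9, 267.1]), 0.7), (array([288.2, 240.6]), 0.51)]
claw_tooth []
lever_grip [(array([288.8, 239.8]), 0.8)]
now(v) [-111.6  -68.7  283. ] yaw 171.75 f [ 0.2347 -0.5091 -0.1531] t 20.075  -> rows [-0.1147  0.0492  0.2858] turn 0.0 w 0.00022233991668683896
```

View pics/s14z.png

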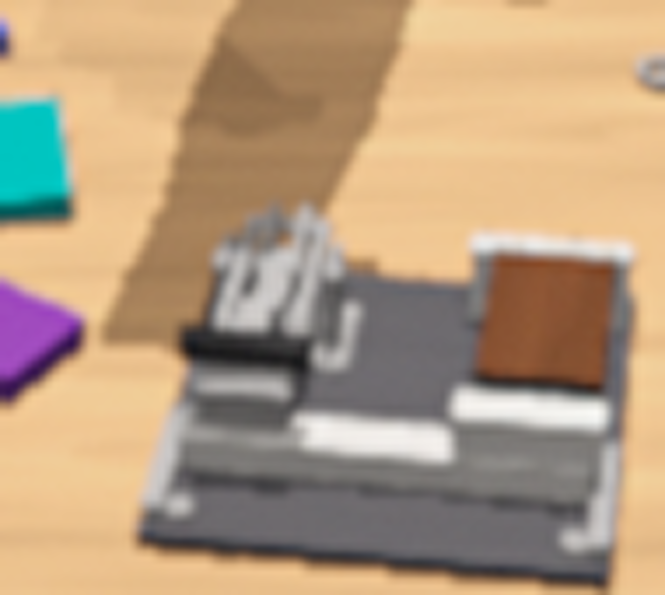

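View pics/w14.png

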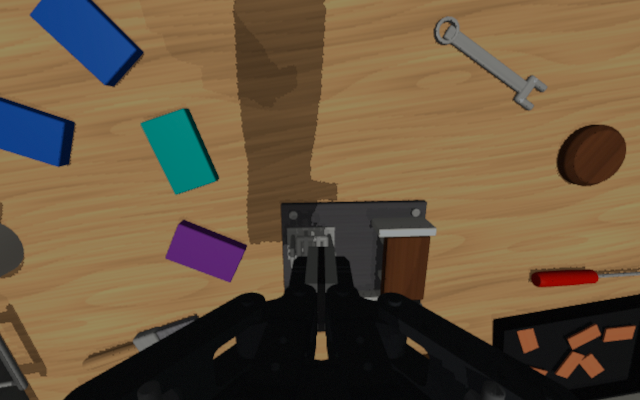

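```bash
python3 -m inch '[[0,-0.28,-0.02,0,1],[0,-0.28,-0.02,0,1],[0,-0.28,-0.02,0,1],[0,-0.28,-0.02,0,1],[0,-0.28,-0.02,0,1],[0,-0.28,-0.02,0,1],[0,-0.28,-0.02,0,1]]'
python3 - <<'E'
from go import *
shot("top","t15");shot("scene","s15")
a=cv2.imread("pics/t15.png")[125:215,285:375]; cv2.imwrite("pics/t15z.png",cv2.resize(a,None,fx=6.6,fy=6.6,interpolation=cv2.INTER_CUBIC))
t=cam("top");s=cam("scene")
for n,v in dict(grip_closed=(95,-65,78),grip_m10deg=(98*np.sin(np.radians(65.8)),-65,54+98*np.cos(np.radians(65.8))),c1=(-25,95,60),c2=(-25,35,60),c3=(75,35,60),c4=(75,95,60)).items():
    a=proj(t,v2w(v)); print(n,"top",a.round(1),"zoom",((a-[285,125]+.5)*6.6).round(0),"scene",proj(s,v2w(v)).round(1))
print(bot.get_obs()["eef_pos"],bot.get_obs()["clock"])
E
```

```text
clock: 20.95
eef_pos: [0.3799, -0.3386, 0.2837]
tool_rot: [0.072, 0.997, 0.035, -0.003]
ft_force: [0.2, 0.7, 0.3]
grip_width: -0.0001
grip_closed top [350.8 152.2] zoom [438. 183.] scene [290.5 239. ]
grip_m10deg top [350.9 152.8] zoom [438. 187.] scene [290.7 233.9]
c1 top [298.9 180.8] zoom [ 95. 372.] scene [343.1 225.6]
c2 top [316.4 183.4] zoom [211. 389.] scene [325.6 224.2]
c3 top [320.7 154.7] zoom [239. 200.] scene [322.6 242.2]
c4 top [303.4 152.2] zoom [125. 183.] scene [341.3 243.8]
[ 0.3801 -0.3379  0.2843] 21.05
```

View pics/t15z.png

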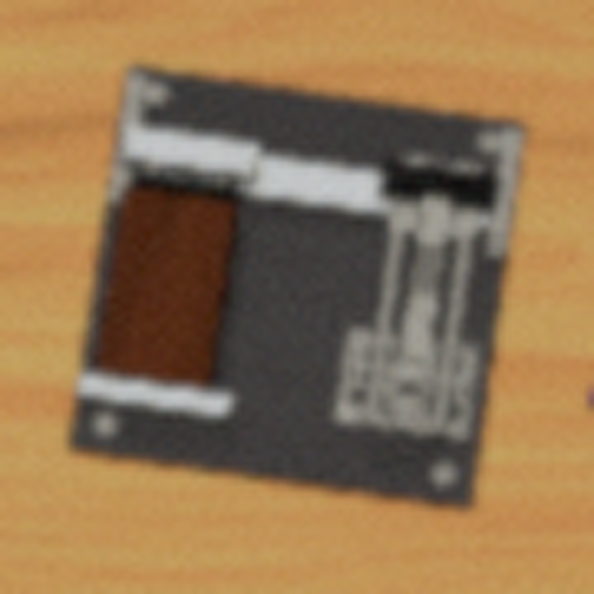

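View pics/t15.png

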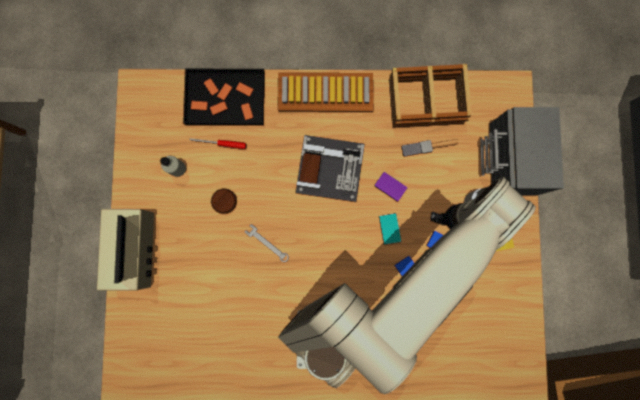

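The final top view shows the plaque flush against the fence between rails and pad, with its corners within about 1 px of where they should be. The grip sits at (290,239) in the scene view, where the closed pose predicts (290.5,239.0). The arm is clear, so I'm handing in.

```bash
python3 -c "
from workcell import bot
print(bot.job_done(), bot.get_obs()['clock'])"
```

```text
the job is handed in; nothing more can be done
the job is handed in; nothing more can be done
```

The plaque is clamped in the vice and the job is handed in, at about 21 s on the robot's clock. I laid the plaque on the rails, pressed the claw down over the keeper, then swung the lever over centre to its stop and moved the arm clear.

- **Plaque:** in the last top view it lies against the fence, with its corners within about 1 px of where a clamped plaque should be. The jaw is drawn and the pad is against the plaque's end.
- **Lever:** the grip appears at (290.3, 239.1) in the last scene picture; the fully closed position predicts (290.5, 239.0). It stayed down after the arm left.
- **Forces:** the highest reading at the end of any move was about 23 N, when the lever met its stop.
- **Other things on the bench:** they look unmoved, though the arm hid the mug and the blue blanks in the last top view.

- **Tool tilt:** on the first approach to the seat the last joint reached its limit, leaving the tool tilted by about 4° for the rest of the job. I used the half-turned grasp instead, and the plaque settled flat on the rails when released.
- **Claw tooth:** the network gave unreliable points for the claw tooth and did not find it in the last check. I take the hook to be engaged because the lever drew the jaw and it stays drawn.

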